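# Offer a collet up to its empty holder

## Robot

A 7-joint arm with a two-finger parallel gripper is mounted at the origin on a cart in front of the work surface, level with it; the furniture and walls round the work are solid. World frame = base frame: x ahead of the robot, y to its left, z up, the work surface at z = 0. Lengths are in mm, angles in rad, forces in N, time in s.
With the tool pointing down it reaches from about 350 to 900 mm from the base axis. Payload 8.1 kg.
Tool frame: the origin (TCP) lies between the finger pads; the fingertips stand 11 mm ahead of it and the grasp point (between the pads) lies 8 mm behind it (env.tip_reach is the z of the fingertips in the tool frame, in mm); z points along the fingers, y is the line along which they close (so a half turn about z gives the same grasp; the last joint's range is limited). The gripper opens to 92 mm and grips with 3 to 60 N. Pads are 19 mm wide; open, the fingers measure 130 mm over their backs; the gripper's body (75 mm by 190 mm) begins 47 mm behind the grasp point.
Start: joints at [-1.284, 0.434, 0.025, 1.573, -0.012, 1.134, -0.075], TCP at [237.53, 578.118, 237.742] pointing down, gripper open.
Joint ranges: [-2.62, 2.62], [-0.44, 2.09], [-1.27, 1.32], [0.08, 2.57], [-1.32, 4.46], [0.12, 2], [-2.74, 2.74]. Speed limits (rad/s): [2.22, 2.22, 3.01, 3.01, 3.14, 3.14, 3.14].

## Interface

Orientations are given as a unit quaternion [w, x, y, z].
In Python, from bench import telemetry, imaging, env gives the robot as it stands.
- The arm moves only by the tool move_arm, never from a script. Its arguments are lists of equal length, an entry for each row: "travel": the shift along the tool's x, y, z in cm, a list of three; "twist": the turn, a rotation vector about the tool's x, y, z in degrees, a list of three; "fingers": the opening, from 0 (shut) to 1 (fully open). In form: {"travel": [[tx, ty, tz], ...], "twist": [[rx, ry, rz], ...], "fingers": [fingers, ...]}. A call has 1 to 8 rows; each row shifts and turns the commanded pose from where the row before left it, along the tool's axes as they then stand; what a row does not reach is not made up. A row lasts 1/10 s, in which the tool goes at most 50 mm and 8.59 degrees, less where a joint would pass 70% of its speed; a pose out of reach is approached as far as the arm can. A call is refused whole if a number of a shift passes 5 or a number of a turn 8.59, either way. A call with a gripper value outside its range is refused whole. The fingers move at their own pace and stop on an object; the grip force is fixed at half the most. Time passes only in rows, so rows that do not move let the fingers close. It gives the time, the measured TCP pose, the force, the opening and the grip force at its end, in the units of the state.
- telemetry.sense(): the state, without advancing time (a new reading comes with each control period).
- imaging.get_image(name): name is "side" or "top"; returns a dict with "img" (384x512x3 uint8, blue, green, red), "intrinsics" (3x3 intrinsics, pixels), "rvec" (rotation vector, rad) and "tvec" (3), from world to camera coordinates, as OpenCV has them. Camera axes: x right, y down, z forward; pixel columns grow to the right and rows downward; lengths in mm; the calibration is good to about 2 mm. A picture is of the moment at which its call begins. There is no depth.
- env.finish_job(): hands the job in; it is judged then, once.
The state is a dict: "time": time; "joint_positions": joint angles; "joint_vel": joint speeds; "effort": joint torques, N m; "tcp_pos": TCP position; "tcp_rot": TCP orientation; "force": force on the tool from outside, world axes, zero at the start; "torque": the same for the moment, N m; "opening": finger opening in mm; "finger_force": force on a finger pad.
Only numpy, scipy, OpenCV 4.12 (cv2) and the standard library are available. Lean on these libraries where they do the work, as an engineer would, in place of code of your own. Each camera call takes 0.05 s, during which the arm holds its last target. There are 200 camera calls.

## Task

Pull the drawer of the bench-top drawer box open by its handle, take out the collet (leave the bushing in the drawer), carry it over the bottles and the jar without disturbing them or the other two collets, and hold it upright and centred about a centimetre above the one empty collet holder, ready to be lowered in. Do not let it touch the holder; finish while still holding it there, at rest.

Things in the scene. Friction and masses are not known exactly. Their poses are not given: they have to be found in the camera images.
- drawer_box: grey bench-top drawer box fixed to the bench, 220 deep (x) x 270 wide (y) x 77 high mm, one drawer across its front. Origin: centre of its underside; x points from the front into the box: the drawer slides out along -x. Drawer inside: 228 mm wide, floor 22 mm and rim of its walls 55 mm above the bench, top of its front panel 65 mm. The box body begins about 95 mm in front of the origin
- drawer_box_drawer0_handle (a point): grip point: middle of the bar of the drawer's handle, 42 mm above the bench (the top of the box is 35 mm higher); it moves with the drawer. The bar runs along the box's y, is 11 mm thick and 120 mm long and stands about 35 mm in front of the drawer's front panel (clear gap about 29 mm), free above and below
- drawer_box_drawer0 (a joint): how far the drawer is pulled out, m: 0 shut, about 0.15 at its stop; light friction, stays where it is left
- collet: grey steel spring collet in the drawer, a slotted cone 26 mm across at the top and narrower at the foot, 34 mm high, standing on its small end. Origin: centre of its small end (underside); z is its axis, up
- bushing: plain flanged steel bushing 28 mm across, 20 mm high, standing in the drawer beside the collet (left or right of it). Origin: centre of its underside. It stays in the drawer
- empty_holder: the empty one of three identical round steel collet holders fixed to the bench: a 66 mm flange 8 mm thick with a 46 mm barrel, 32 mm high in all, with an open bore 30 mm wide and 18 mm deep. Which of the three places it has varies. Origin: centre of its underside
- empty_holder_mouth (a point): centre of the mouth of the empty holder's bore, at its top face, 32 mm above the bench
- holder_a: another such holder, occupied by a collet; origin: centre of its underside
- holder_b: another such holder, occupied by a collet; origin: centre of its underside
- collet_a: collet like the one in the drawer, standing in holder_a, its top 48 mm above the bench. Origin: centre of its small end. Leave alone
- collet_b: collet like the one in the drawer, standing in holder_b, its top 48 mm above the bench. Origin: centre of its small end. Leave alone
- oil_bottle: white squeeze bottle with a red nozzle, 46 mm across, 140 mm high, standing between drawer box and holders. Origin: centre of its underside. Leave alone
- layout_jar: dark blue jar, 51 mm across, 76 mm high, standing between drawer box and holders. Origin: centre of its underside. Leave alone
- spray_bottle: small white spray bottle with a green trigger head, 51 x 89 mm, 157 mm high, standing between drawer box and holders. Origin: centre of its underside. Leave alone
There are look-alikes about, which are no part of the job. What is shaped like the empty_holder but blue, purple or yellow is not meant.

How it is judged:
By the outcome, as a careful person would: the job done as asked, in the order asked, and still so for the second after the job is handed in, while the arm keeps its last pose, push and grip.
It also fails if it takes over 64 s, if anything falls off the work surface, if the arm or the gripper's body presses on something with over 40 N, if the wrist force passes 120 N, or if a joint passes its speed limit or range.

## Working session

There is one attempt and no reset: what is moved stays moved. The work goes in short steps, Python scripts to look and compute and a tool call to move; the robot and the scene stay as the last step left them, time stands still between calls to the robot, and variables do not carry over. Pictures are saved under pics/ and viewed, at most 10 in all, crops included, and the job is handed in when it is done.

Besides the shell and the picture viewer there is one more tool, called after ">>>" as a command line: name --argument value ..., lists and objects as JSON in quotes. move_arm: Moves the arm, as the interface text tells. Its arguments: {"type":"object","properties":{"travel":{"type":"array"},"twist":{"type":"array"},"fingers":{"type":"array"}},"required":["travel","twist","fingers"]}

```bash
mkdir -p pics
cat > h.py <<'E'
import numpy as np, cv2
from bench import telemetry, imaging, env
def grab(n):
    d=imaging.get_image(n); return d
def ray(d,u,v,z):
    K=np.array(d["intrinsics"],float);R=cv2.Rodrigues(np.array(d["rvec"],float))[0];t=np.array(d["tvec"],float).ravel()
    c=-R.T@t; r=R.T@np.linalg.inv(K)@[u,v,1.]
    return (c+r*(z-c[2])/r[2]).round(1)
def proj(d,p):
    return cv2.projectPoints(np.array([p],float),np.array(d["rvec"],float),np.array(d["tvec"],float),np.array(d["intrinsics"],float),None)[0].ravel().round(1)
E
python3 - <<'E'
from h import *
for n in("top","side"):
    d=grab(n); np.save(f"pics/{n}0.npy",d,allow_pickle=True); cv2.imwrite(f"pics/{n}0.png",cv2.resize(d["img"],(800,600),interpolation=cv2.INTER_CUBIC))
    R=cv2.Rodrigues(np.array(d["rvec"],float))[0]; print(n,-R.T@np.array(d["tvec"]).ravel(),R[2])
s=telemetry.sense(); print(s,env.tip_reach)
E
```

```text
top [ 355.02021316  -68.67568097 1178.29273838] [ 0.21613178  0.00978724 -0.97631514]
side [  373.30253652 -1244.9853403    738.41537352] [ 0.1766298   0.85421131 -0.48900405]
{'time': 0.1, 'joint_positions': array([-1.28356395,  0.43513403,  0.02497494,  1.57395329, -0.01159463,
        1.13395604, -0.07510914]), 'joint_vel': array([-0.00277936,  0.00099951, -0.00034232, -0.00335254,  0.00083004,
        0.00095194, -0.00060554]), 'effort': array([ 2.81781926e-03, -6.69124317e+01,  9.87727605e-01, -3.15148151e+01,
       -6.06586388e-02,  3.74586554e-02,  5.52020697e-05]), 'tcp_pos': array([237.41572852, 577.71904314, 237.05583446]), 'tcp_rot': array([-6.44044348e-05,  1.93722010e-01,  9.81056245e-01, -6.49729760e-04]), 'force': array([ 0.45064038, -0.23614107,  0.24385258]), 'torque': array([-0.01410728, -0.02561863, -0.0003797 ]), 'finger_force': 0.0, 'opening': 91.5497956470667} 11.0
```

View pics/top0.png

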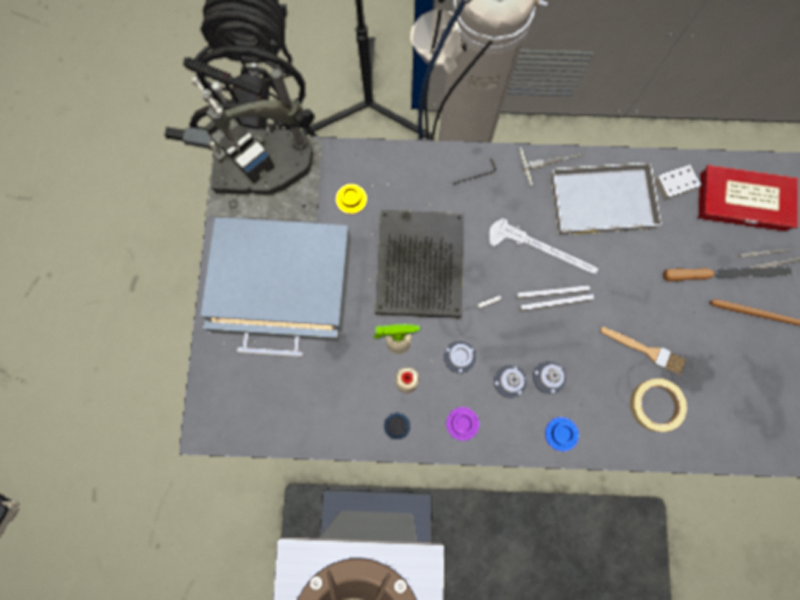

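View pics/side0.png

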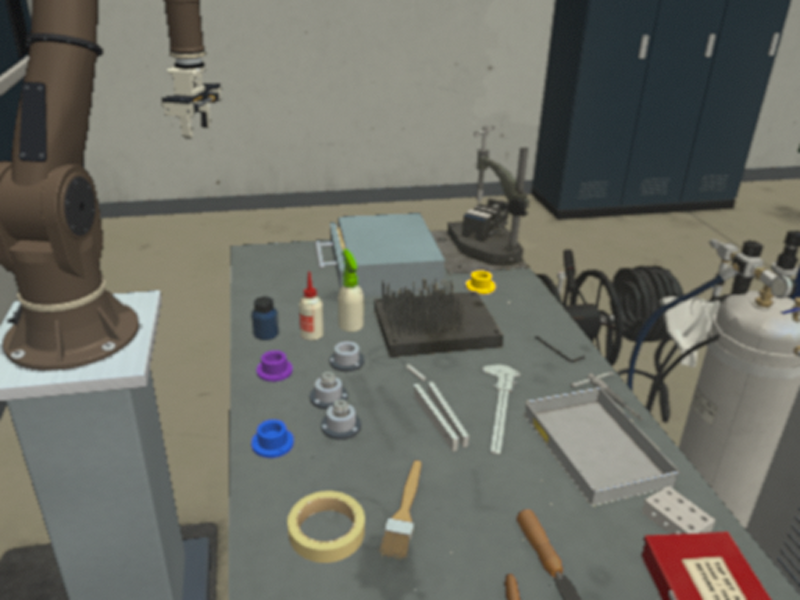

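Top view (800x600 px): the handle bar runs from about (240,350) to (300,354). The empty holder is at (461,355) and the occupied ones at (511,380) and (549,376). The spray head is at (397,330), the oil bottle at (406,379) and the jar at (397,425). The side view agrees.

Run:
```python
from h import *
d=np.load("pics/top0.npy",allow_pickle=True).item(); s=np.load("pics/side0.npy",allow_pickle=True).item()
k=.64
for n,u,v,z in [("barL",240,350,42),("barR",300,354,42),("boxFL",204,320,77),("boxFR",338,333,77),("boxBL",212,219,77),("boxBR",348,226,77),("mouth",461,355,32),("A",512,379,48),("B",550,376,48),("sprayL",376,332,150),("sprayR",420,328,150),("oil",407,378,140),("jar",397,425,76),("edge",180,453,0)]:
    print(n,ray(d,u*k,v*k,z))
print("side mouth",ray(s,347*k,349*k,32),"jar",ray(s,264*k,301*k,76),"oil",ray(s,310*k,274*k,140))
a=d["img"]; b=s["img"]
c1=cv2.resize(a[195:255,120:220],(800,480),interpolation=cv2.INTER_CUBIC)
c2=cv2.resize(a[205:265,235:365],(520,240),interpolation=cv2.INTER_CUBIC)
c3=cv2.resize(b[205:285,190:250],None,fx=4,fy=4,interpolation=cv2.INTER_CUBIC)
o=np.zeros((600,800,3),np.uint8); o[:320]=cv2.resize(a[200:240,120:220],(800,320),interpolation=cv2.INTER_CUBIC); o[330:570,:520]=c2; o[325:600,525:765]=c3[:275]
cv2.imwrite("pics/c1.png",o)
```

```text
barL [506.8 254.4  42. ]
barR [502.9 134.9  42. ]
boxFL [558.4 320.   77. ]
boxFR [541.6  58.1  77. ]
boxBL [766.4 326.2  77. ]
boxBR [760.7  50.4  77. ]
mouth [ 513.1 -184.6   32. ]
A [ 467.3 -282.9   48. ]
B [ 475.6 -357.    48. ]
sprayL [533.4 -18.8 150. ]
sprayR [543.4 -98.1 150. ]
oil [453.5 -77.5 140. ]
jar [371.4 -62.1  76. ]
edge [303.5 365.9   0. ]
side mouth [ 514.9 -192.5   32. ] jar [372.6 -67.5  76. ] oil [460.7 -92.6 140. ]
```

View pics/c1.png

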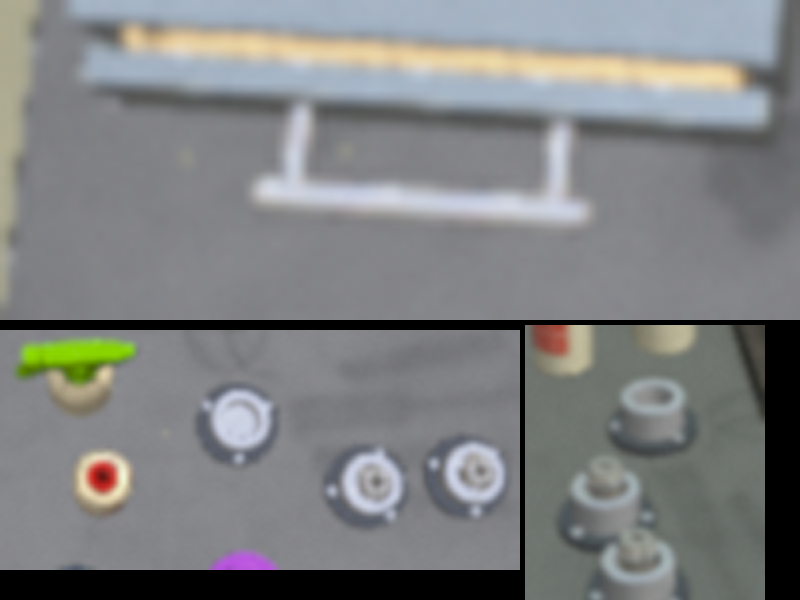

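Crop: the bar ends are at image px (152.3,223.8) and (193.4,226.5). The mouth centre is at top (295,227.5) and side (222.3,223). I'll start by turning the tool so the fingers close along x.

```bash
cat >> h.py <<'E'
from scipy.spatial.transform import Rotation as Ro
def tri(dt,ut,ds,us):
    P=[np.array(d["intrinsics"],float)@np.c_[cv2.Rodrigues(np.array(d["rvec"],float))[0],np.array(d["tvec"],float).ravel()] for d in(dt,ds)]
    X=cv2.triangulatePoints(P[0],P[1],np.array(ut,float),np.array(us,float)).ravel(); return (X[:3]/X[3]).round(1)
def go(target,yaw_y=None):
    "tool-frame shift (cm) to a TCP target; yaw error in deg about tool z for tool y at world angle yaw_y"
    s=telemetry.sense(); q=s["tcp_rot"]; R=Ro.from_quat([q[1],q[2],q[3],q[0]]).as_matrix()
    print("tcp",s["tcp_pos"].round(1),"t",s["time"],"shift cm",(R.T@(np.array(target)-s["tcp_pos"])/10).round(2),"tool y deg",np.degrees(np.arctan2(R[1,1],R[0,1])).round(2),"z",R[:,2].round(3),"F",s["force"].round(1),"open",round(s["opening"],1))
    if yaw_y is not None: print("twist", (R.T@ (Ro.from_matrix(np.c_[[-np.sin(yaw_y),np.cos(yaw_y),0],[np.cos(yaw_y),np.sin(yaw_y),0],[0,0,-1]])*Ro.from_matrix(R).inv()).as_rotvec(degrees=True)).round(2))
E
python3 - <<'E'
from h import *
d=np.load("pics/top0.npy",allow_pickle=True).item(); s=np.load("pics/side0.npy",allow_pickle=True).item()
a,b=ray(d,152.3,223.8,42),ray(d,193.4,226.5,42); print(a,b,(a+b)/2,np.degrees(np.arctan2((a-b)[0],(a-b)[1])))
print(ray(d,295,227.5,32),ray(s,222.3,223,32),tri(d,[295,227.5],s,[222.3,223]))
g=d["img"]; m=((g.min(2)>175)*255).astype(np.uint8); m[:,:140]=0;m[:,205:]=0;m[:217]=0;m[235:]=0
ys,xs=np.nonzero(m); print(len(xs),xs.min(),xs.max(),np.polyfit(xs,ys,1), cv2.minAreaRect(np.c_[xs,ys].astype(np.int32)))
E
```

```text
[507.3 258.5  42. ] [503.2 130.6  42. ] [505.25 194.55  42.  ] 1.8360616081488697
[ 512.2 -184.5   32. ] [ 515.8 -190.7   32. ] [ 515.  -185.1   28. ]
146 152 192 [4.15835134e-02 2.16541207e+02] ((172.0, 222.0), (10.0, 40.0), 90.0)
```

>>> move_arm --travel '[[0,0,0],[0,0,0],[0,0,0],[0,0,0],[0,0,0],[0,0,0],[0,0,0],[0,0,0]]' --twist '[[0,0,8.5],[0,0,8.5],[0,0,8.5],[0,0,8.5],[0,0,8.5],[0,0,8.5],[0,0,8.5],[0,0,8.5]]' --fingers '[0.8,0.6,0.4,0.25,0.25,0.25,0.25,0.25]'

```text
time: 0.9
tcp_pos: [237.4, 577.9, 237.3]
tcp_rot: [0.0, 0.711, 0.703, -0.0]
force: [0.4, 0.1, -1.5]
opening: 32.3
finger_force: 0.0
```

>>> move_arm --travel '[[-3.9,2.7,0],[-3.9,2.7,0],[-3.9,2.7,0],[-3.9,2.7,0],[-3.9,2.7,0],[-3.9,2.7,0],[-3.9,2.7,0],[-3.9,2.7,0]]' --twist '[[0,0,1.2],[0,0,0],[0,0,0],[0,0,0],[0,0,0],[0,0,0],[0,0,0],[0,0,0]]' --fingers '[0.25,0.25,0.25,0.25,0.25,0.25,0.25,0.25]'

```text
time: 1.7
tcp_pos: [446.4, 259.2, 237.7]
tcp_rot: [-0.0, 0.716, 0.698, -0.0]
force: [0.9, 0.7, -0.6]
opening: 23.3
finger_force: 0.0
```

```bash
python3 -c "
from h import *
go([505.3,194.5,100],np.radians(-1.84))"
```

```text
tcp [446.4 259.2 237.7] t 1.7 shift cm [-6.31  6.06 13.76] tool y deg -1.52 z [-0.  0. -1.] F [ 0.9  0.7 -0.6] open 23.3
twist [-0.01  0.    0.32]
```

>>> move_arm --travel '[[-2.1,2.0,2],[-2.1,2.0,3],[-2.1,2.1,3],[0,0,3],[0,0,2.8],[0,0,0],[0,0,0]]' --twist '[[0,0,0.3],[0,0,0],[0,0,0],[0,0,0],[0,0,0],[0,0,0],[0,0,0]]' --fingers '[0.23,0.23,0.23,0.23,0.23,0.23,0.23]'

```text
time: 2.4
tcp_pos: [504.8, 196.0, 99.9]
tcp_rot: [-0.0, 0.718, 0.696, -0.001]
force: [1.0, 0.4, -0.1]
opening: 21.1
finger_force: 0.0
```

```bash
python3 -c "
from h import *
go([505.3,194.5,36],np.radians(-1.84))
o=np.zeros((600,800,3),np.uint8)
a=grab('top')['img'];b=grab('side')['img']
o[:, :480]=cv2.resize(a[165:245,130:194],(480,600),interpolation=cv2.INTER_CUBIC)
o[:400,480:]=cv2.resize(b[120:200,190:254],(320,400),interpolation=cv2.INTER_CUBIC)
cv2.imwrite('pics/h1.png',o)"
```

```text
tcp [504.8 196.   99.9] t 2.4 shift cm [-0.15  0.07  6.39] tool y deg -1.84 z [-0.001 -0.001 -1.   ] F [ 1.   0.4 -0.1] open 21.1
twist [-0.06  0.04  0.  ]
```

View pics/h1.png

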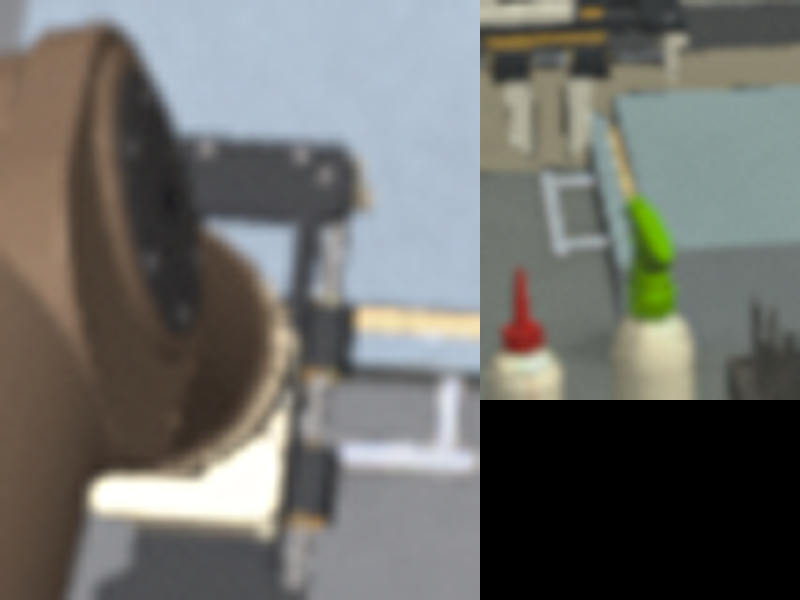

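>>> move_arm --travel '[[-0.1,0.05,1.2],[0,0,1.2],[0,0,0.9],[0,0,0]]' --twist '[[0,0,0],[0,0,0],[0,0,0],[0,0,0]]' --fingers '[0.23,0.23,0.23,0.23]'

```text
time: 2.9
tcp_pos: [504.4, 194.8, 65.2]
tcp_rot: [-0.0, 0.718, 0.696, -0.001]
force: [0.1, 0.8, -0.1]
opening: 20.9
finger_force: 0.0
```

```bash
python3 -c "
from h import *
go([505.3,194.5,36],np.radians(-1.84))
s=np.load('pics/side0.npy',allow_pickle=True).item()
a,b=ray(s,203.4,155,42),ray(s,206.6,170,42);print(a,b,(a+b)/2)"
```

```text
tcp [504.4 194.8  65.2] t 2.9 shift cm [-0.02  0.1   2.92] tool y deg -1.83 z [-0.002 -0.001 -1.   ] F [ 0.1  0.8 -0.1] open 20.9
twist [-0.13  0.07  0.01]
[508.9 256.7  42. ] [506.9 131.9  42. ] [507.9 194.3  42. ]
```

>>> move_arm --travel '[[0,0.2,0.5],[0,0,0.6],[0,0,0.6],[0,0,0.6],[0,0,0.5],[0,0,0]]' --twist '[[0,0,0],[0,0,0],[0,0,0],[0,0,0],[0,0,0],[0,0,0]]' --fingers '[0.23,0.23,0.23,0.23,0.23,0.23]'

```text
time: 3.5
tcp_pos: [506.9, 194.9, 38.0]
tcp_rot: [-0.0, 0.718, 0.696, -0.001]
force: [0.0, 0.2, 0.1]
opening: 21.4
finger_force: 0.0
```

>>> move_arm --travel '[[0,0,0.2],[0,0,0],[0,0,0],[0,0,0],[0,0,0],[0,0,0]]' --twist '[[0,0,0],[0,0,0],[0,0,0],[0,0,0],[0,0,0],[0,0,0]]' --fingers '[0.18,0.14,0.05,0.05,0.05,0.05]'

```text
time: 4.1
tcp_pos: [507.2, 195.1, 36.7]
tcp_rot: [-0.0, 0.718, 0.696, -0.0]
force: [-0.2, 0.8, -2.8]
opening: 9.8
finger_force: 30.0
```

>>> move_arm --travel '[[0,-0.8,0],[0,-1.8,0],[0,-2,0],[0,-2,0],[0,-2,0],[0,-2,0],[0,-2,0],[0,-1.4,0]]' --twist '[[0,0,0],[0,0,0],[0,0,0],[0,0,0],[0,0,0],[0,0,0],[0,0,0],[0,0,0]]' --fingers '[0.05,0.05,0.05,0.05,0.05,0.05,0.05,0.05]'

```text
time: 4.9
tcp_pos: [366.0, 199.6, 36.7]
tcp_rot: [-0.0, 0.718, 0.696, 0.0]
force: [1.2, 0.8, -10.6]
opening: 9.8
finger_force: 30.0
```

>>> move_arm --travel '[[0,-0.5,0],[0,0,0],[0,0,0],[0,0,0],[0,0,0],[0,0,-1.5],[0,0,-3],[0,0,-5]]' --twist '[[0,0,0],[0,0,0],[0,0,0],[0,0,0],[0,0,0],[0,0,0],[0,0,0],[0,0,0]]' --fingers '[0.05,0.05,0.23,0.23,0.23,0.23,0.23,0.3]'

```text
time: 5.7
tcp_pos: [361.2, 198.7, 131.4]
tcp_rot: [0.0, 0.718, 0.696, -0.002]
force: [1.1, 1.6, -0.0]
opening: 25.2
finger_force: 0.0
```

>>> move_arm --travel '[[0,0,-5],[2,0,-4],[4.5,-1,-1],[4.8,-1,0],[4.8,-1,0],[4.8,-1,0],[4.8,-1,0],[4.8,0,0]]' --twist '[[0,0,0],[0,0,0],[0,0,0],[0,0,0],[0,0,0],[0,0,0],[0,0,0],[0,0,0]]' --fingers '[0.5,0.5,0.5,0.5,0.5,0.5,0.5,0.5]'

```text
time: 6.5
tcp_pos: [320.3, 508.4, 231.8]
tcp_rot: [-0.001, 0.718, 0.696, -0.0]
force: [1.2, -0.6, 0.1]
opening: 45.8
finger_force: 0.0
```

```bash
python3 -c "
from h import *
go([0,0,0])
d=grab('top');s=grab('side');np.save('pics/top1.npy',d);np.save('pics/side1.npy',s)
o=np.zeros((600,800,3),np.uint8)
o[:320]=cv2.resize(d['img'][190:250,110:260],(800,320),interpolation=cv2.INTER_CUBIC)
o[320:600]=cv2.resize(s['img'][125:195,130:330],(800,280),interpolation=cv2.INTER_CUBIC)
cv2.imwrite('pics/d1.png',o)"
```

```text
tcp [320.3 508.4 231.8] t 6.5 shift cm [-51.79 -30.46  23.2 ] tool y deg -1.73 z [-0.001  0.    -1.   ] F [ 1.2 -0.6  0.1] open 45.8
```

View pics/d1.png

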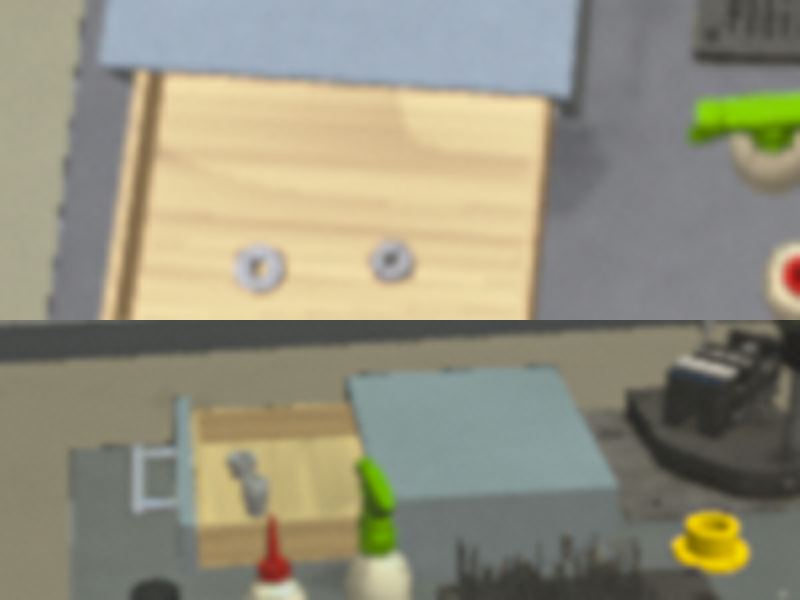

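The crop shows the bushing on the left at (260,268), with a wide hole. The collet is on the right at (391,260), and the side view shows it as the taller one. The drawer is open.

Run:
```python
from h import *
d=np.load("pics/top1.npy",allow_pickle=True).item(); s=np.load("pics/side1.npy",allow_pickle=True).item()
def blobs(img,x0,x1,y0,y1,z):
    b=img[...,0].astype(int);r=img[...,2].astype(int)
    m=((r-b)<20).astype(np.uint8); k=np.zeros_like(m);k[y0:y1,x0:x1]=m[y0:y1,x0:x1]
    n,l,st,c=cv2.connectedComponentsWithStats(k)
    for i in range(1,n):
        if st[i,4]>15: print(st[i],c[i].round(1))
blobs(d["img"],145,195,228,249,0); print(); blobs(s["img"],181,203,150,176,0)
print("guess",ray(d,183.3,238.75,56),ray(s,194,165.5,56))
print("bush",ray(d,158.7,240.2,42))
for v in (249.5,):print("?",ray(d,183,v,65))
c=ray(d,183.3,238.75,56); print(proj(s,[c[0],c[1],56]),proj(s,[c[0],c[1],22]))
```

```text
[180 235   7   7  38] [183.1 238.4]
[154 236   9   8  52] [158.1 239.7]

[188 158   9  15  64] [192.1 165. ]
guess [463.1 156.1  56. ] [465.  145.5  56. ]
bush [457.4 234.1  42. ]
? [430.1 152.8  65. ]
[193.2 164.2] [193.6 172.9]
```

>>> move_arm --travel '[[-4.3,1.9,0],[-4.3,1.9,0],[-4.3,1.9,0],[-4.3,1.9,1],[-4.3,1.9,1],[-4.3,1.9,1],[-4.3,1.9,1],[-4.3,1.9,1]]' --twist '[[0,0,0],[0,0,0],[0,0,0],[0,0,0],[0,0,0],[0,0,0],[0,0,0],[0,0,0]]' --fingers '[0.55,0.55,0.55,0.55,0.55,0.55,0.55,0.55]'

```text
time: 7.4
tcp_pos: [463.4, 155.4, 181.7]
tcp_rot: [-0.0, 0.718, 0.696, 0.0]
force: [0.4, 0.3, -0.2]
opening: 50.3
finger_force: 0.0
```

```bash
python3 -c "
from h import *
go([464,155.3,100],np.radians(-1.84))"
```

```text
tcp [463.4 155.4 181.7] t 7.4 shift cm [-0.01  0.05  8.17] tool y deg -1.85 z [ 0.     0.001 -1.   ] F [ 0.4  0.3 -0.2] open 50.3
twist [ 0.02 -0.03 -0.01]
```

>>> move_arm --travel '[[0,0.05,2],[0,0,3],[0,0,3],[0,0,2],[0,0,0],[0,0,0]]' --twist '[[0,0,0],[0,0,0],[0,0,0],[0,0,0],[0,0,0],[0,0,0]]' --fingers '[0.55,0.55,0.55,0.55,0.55,0.55]'

```text
time: 8.0
tcp_pos: [463.8, 157.1, 82.1]
tcp_rot: [-0.0, 0.719, 0.695, -0.0]
force: [0.3, 0.4, 0.6]
opening: 50.3
finger_force: 0.0
```

```bash
python3 -c "
from h import *
go([464,155.3,39.5],np.radians(-1.84))
d=grab('top');s=grab('side')
o=np.zeros((600,800,3),np.uint8)
o[:, :400]=cv2.resize(d['img'][195:270,150:200],(400,600),interpolation=cv2.INTER_CUBIC)
o[:400,400:]=cv2.resize(s['img'][130:190,170:230],(400,400),interpolation=cv2.INTER_CUBIC)
cv2.imwrite('pics/g1.png',o)"
```

```text
tcp [463.8 157.1  82.1] t 8.0 shift cm [-0.18  0.03  4.26] tool y deg -1.88 z [-0. -0. -1.] F [0.3 0.4 0.6] open 50.3
twist [-0.02  0.02 -0.04]
```

View pics/g1.png

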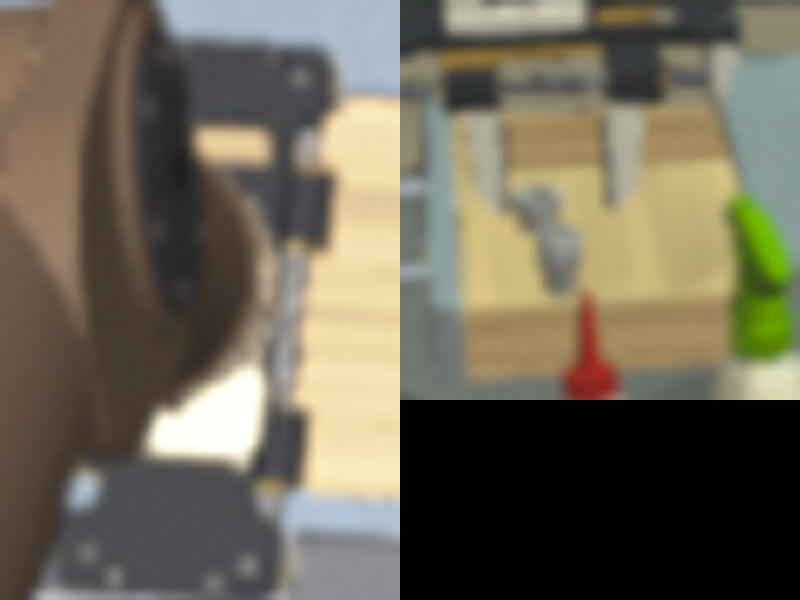

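```bash
python3 -c "
from h import *
s=np.load('pics/side1.npy',allow_pickle=True).item();d=np.load('pics/top1.npy',allow_pickle=True).item()
print(proj(s,[463.8,157.1,71]),proj(s,[463.8-25,158,71]),proj(s,[463.8+25,156,71]), proj(s,[463.8,157.1,56]),proj(s,[464,150,56]))
print(ray(d,183.1,238.4,56),ray(d,183.5,238.5,56),tri(d,[183.3,238.6],s,[193.6,165]))
g=cv2.cvtColor(s['img'],cv2.COLOR_BGR2GRAY)
b=s['img'].astype(int); print((b[155:177,185:202,2]-b[155:177,185:202,0]))"
```

```text
[193.2 160.2] [185.9 160.6] [200.4 159.8] [193.4 164.1] [193.6 164.9]
[464.1 156.8  56. ] [463.8 155.6  56. ] [464.2 156.9  52.4]
[[69 70 70 70 69 70 70 72 71 72 71 71 70 70 72 72 74]
 [76 77 73 69 67 67 69 72 73 74 75 75 73 74 75 76 77]
 [78 75 64 53 46 48 49 53 61 70 75 75 73 74 75 75 76]
 [76 64 42 23 18 20 20 24 35 56 70 73 72 72 74 74 75]
 [74 54 26  7  4  6  5  6 21 50 70 73 73 73 74 74 75]
 [74 54 25  6  4  3  5  7 23 53 72 74 74 73 74 74 73]
 [75 60 34 14  8  8 10 13 28 57 72 75 74 73 73 74 74]
 [78 69 50 25 11 10 12 15 32 56 70 73 73 74 72 73 73]
 [79 75 58 32 15 10  8 12 24 40 52 62 69 72 73 73 72]
 [80 77 65 50 33 16  8  7 11 18 25 41 60 69 72 73 72]
 [79 80 76 68 58 32 12  7  6  6  9 25 51 68 71 72 71]
 [79 79 79 78 68 42 16  9  9  8  7 18 49 67 72 72 71]
 [77 79 80 78 71 46 18  8  8  6  6 19 49 68 71 72 71]
 [77 79 78 78 72 49 20  7  4  5  8 23 53 70 72 72 72]
 [77 78 79 78 74 54 27  8  6  6 11 29 55 70 73 72 71]
 [77 78 79 79 75 60 34 13  9  9 14 32 57 70 71 73 72]
 [77 76 79 78 77 67 43 17  9  9 16 38 60 71 73 72 72]
 [76 78 78 79 78 71 49 22 10  9 20 43 64 73 73 72 73]
 [78 77 79 78 79 74 59 38 22 22 31 52 72 78 74 73 73]
 [77 78 79 78 77 76 70 59 48 45 53 64 79 84 77 73 73]
 [77 76 75 76 74 74 71 68 64 63 66 71 84 91 79 70 69]
 [70 70 70 70 68 69 68 68 66 66 66 69 86 94 79 68 65]]
```

>>> move_arm --travel '[[-0.1,0,1],[0,0,1.2],[0,0,1.2],[0,0,0.8],[0,0,0],[0,0,0],[0,0,0]]' --twist '[[0,0,0],[0,0,0],[0,0,0],[0,0,0],[0,0,0],[0,0,0],[0,0,0]]' --fingers '[0.55,0.55,0.55,0.55,0.55,0.55,0.5]'

```text
time: 8.8
tcp_pos: [463.9, 156.4, 39.9]
tcp_rot: [0.0, 0.718, 0.696, 0.0]
force: [-0.4, -0.1, -0.5]
opening: 46.8
finger_force: 0.0
```

>>> move_arm --travel '[[0,0,0],[0,0,0],[0,0,0],[0,0,0],[0,0,0],[0,0,0],[0,0,0],[0,0,0]]' --twist '[[0,0,0],[0,0,0],[0,0,0],[0,0,0],[0,0,0],[0,0,0],[0,0,0],[0,0,0]]' --fingers '[0.45,0.38,0.33,0.3,0.26,0.2,0.15,0.15]'

```text
time: 9.6
tcp_pos: [463.8, 156.5, 39.8]
tcp_rot: [0.0, 0.718, 0.696, 0.0]
force: [-0.5, -0.2, 1.0]
opening: 23.6
finger_force: 30.0
```

>>> move_arm --travel '[[0,0,-0.5],[0,0,-1.5],[0,0,-3],[0,0,-4],[0,0,-4],[0,0,-4],[0,0,-3],[0,0,-1]]' --twist '[[0,0,0],[0,0,0],[0,0,0],[0,0,0],[0,0,0],[0,0,0],[0,0,0],[0,0,0]]' --fingers '[0.15,0.15,0.15,0.15,0.15,0.15,0.15,0.15]'

```text
time: 10.4
tcp_pos: [464.8, 156.7, 252.9]
tcp_rot: [0.0, 0.718, 0.696, 0.002]
force: [-0.4, 0.5, -2.1]
opening: 23.2
finger_force: 30.0
```

```bash
python3 -c "
from h import *
go([514,-185.5,250],np.radians(-1.84))
d=grab('side');np.save('pics/side2.npy',d);print(proj(d,telemetry.sense()['tcp_pos']))
o=cv2.resize(d['img'][70:190,140:300],(800,600),interpolation=cv2.INTER_CUBIC)
cv2.imwrite('pics/l1.png',o)"
```

```text
tcp [464.8 156.7 252.9] t 10.4 shift cm [-34.04   6.02   0.22] tool y deg -1.85 z [ 0.004  0.003 -1.   ] F [-0.4  0.5 -2.1] open 23.2
twist [ 0.22 -0.16 -0.01]
[191.1 110. ]
```

View pics/l1.png

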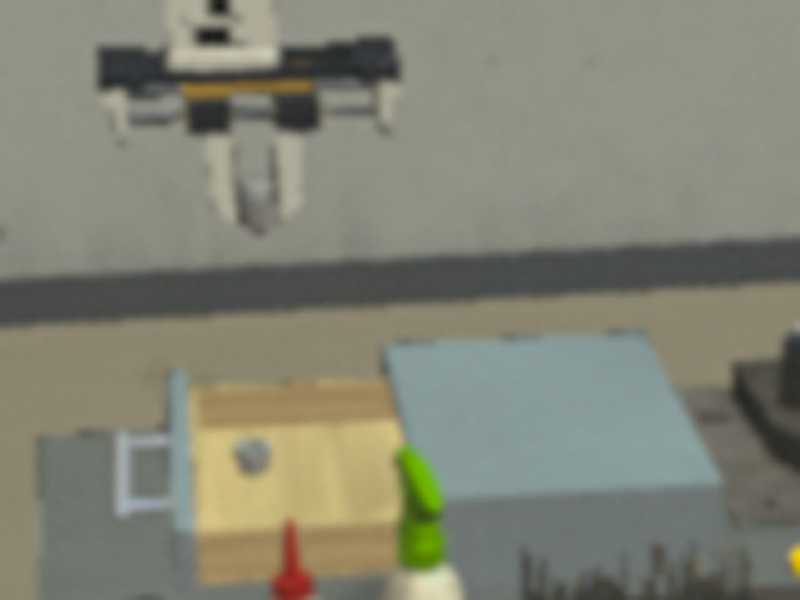

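The collet is held upright between the fingers at (258,190–230), and the bushing is still in the drawer. Next I'll carry it across at about 250 mm.

>>> move_arm --travel '[[-2,0.4,0],[-4,0.7,0],[-4.5,0.8,0],[-4.8,0.8,0],[-4.8,0.8,0],[-4.8,0.8,0],[-4.5,0.8,0],[-3,0.6,0]]' --twist '[[0,0,0],[0,0,0],[0,0,0],[0,0,0],[0,0,0],[0,0,0],[0,0,0],[0,0,0]]' --fingers '[0.15,0.15,0.15,0.15,0.15,0.15,0.15,0.15]'

```text
time: 11.25
tcp_pos: [509.1, -172.7, 248.4]
tcp_rot: [-0.0, 0.719, 0.695, -0.001]
force: [0.8, 0.1, -0.0]
opening: 23.3
finger_force: 30.0
```

>>> move_arm --travel '[[-1.2,0.2,0],[0,0,0],[0,0,0]]' --twist '[[0,0,0],[0,0,0],[0,0,0]]' --fingers '[0.15,0.15,0.15]'

```text
time: 11.55
tcp_pos: [511.4, -179.8, 248.7]
tcp_rot: [-0.001, 0.718, 0.696, -0.0]
force: [0.4, 1.0, 0.2]
opening: 23.3
finger_force: 30.0
```

```bash
python3 -c "
from h import *
go([514,-185.5,110],np.radians(-1.84))"
```

```text
tcp [ 511.4 -179.8  248.7] t 11.55 shift cm [-0.58  0.3  13.87] tool y deg -1.8 z [-0.002  0.001 -1.   ] F [0.4 1.  0.2] open 23.3
twist [-0.11 -0.06  0.04]
```

>>> move_arm --travel '[[-0.3,0.1,1.5],[-0.3,0.1,3],[0,0.1,3],[0,0,3],[0,0,2],[0,0,1],[0,0,0],[0,0,0]]' --twist '[[0,0,0],[0,0,0],[0,0,0],[0,0,0],[0,0,0],[0,0,0],[0,0,0],[0,0,0]]' --fingers '[0.15,0.15,0.15,0.15,0.15,0.15,0.15,0.15]'

```text
time: 12.35
tcp_pos: [515.2, -186.7, 115.4]
tcp_rot: [0.0, 0.718, 0.696, 0.0]
force: [-1.3, -0.1, 0.4]
opening: 23.3
finger_force: 30.0
```

Run:
```python
from h import *
go([514,-185.5,70],np.radians(-1.84))
d0=np.load("pics/top0.npy",allow_pickle=True).item(); s0=np.load("pics/side0.npy",allow_pickle=True).item()
def fit(im,x0,x1,y0,y1,th,f=6):
    g=cv2.resize(cv2.cvtColor(im[y0:y1,x0:x1],cv2.COLOR_BGR2GRAY),None,fx=f,fy=f,interpolation=cv2.INTER_CUBIC)
    m=((g>th)*255).astype(np.uint8); c=max(cv2.findContours(m,cv2.RETR_EXTERNAL,cv2.CHAIN_APPROX_NONE)[0],key=cv2.contourArea)
    e=cv2.fitEllipse(cv2.convexHull(c)); return (e[0][0]+.5)/f-.5+x0,(e[0][1]+.5)/f-.5+y0,np.array(e[1])/f,e[2]
for th in(130,145,160):
    r=fit(d0["img"],282,308,215,243,th); print("top",th,r,ray(d0,r[0],r[1],32))
for th in(125,140,155):
    r=fit(s0["img"],206,240,212,229,th); print("side",th,r,ray(s0,r[0],r[1],32))
d=grab("top");s=grab("side"); np.save("pics/top3.npy",d);np.save("pics/side3.npy",s)
p=telemetry.sense()["tcp_pos"]; print(proj(d,p-[0,0,18]),proj(s,p-[0,0,18]),proj(s,[514,-185.5,32]))
o=np.zeros((600,800,3),np.uint8)
o[:,:400]=cv2.resize(d["img"][190:250,270:310],(400,600),interpolation=cv2.INTER_CUBIC)
o[:,400:]=cv2.resize(s["img"][170:260,190:250],(400,600),interpolation=cv2.INTER_CUBIC)
cv2.imwrite("pics/p1.png",o)
```

```text
tcp [ 515.2 -186.7  115.4] t 12.35 shift cm [ 0.12 -0.13  4.54] tool y deg -1.77 z [ 0.001  0.    -1.   ] F [-1.3 -0.1  0.4] open 23.3
twist [ 0.04 -0.01  0.07]Traceback (most recent call last):
  File "<stdin>", line 9, in <module>
  File "<stdin>", line 7, in fit
cv2.error: OpenCV(4.12.0) /io/opencv/modules/imgproc/src/shapedescr.cpp:361: error: (-201:Incorrect size of input array) There should be at least 5 points to fit the ellipse in function 'fitEllipseNoDirect'
```

Run:
```python
from h import *
d0=np.load("pics/top0.npy",allow_pickle=True).item(); s0=np.load("pics/side0.npy",allow_pickle=True).item()
def fit(im,x0,x1,y0,y1,off,f=6):
    g=cv2.resize(cv2.cvtColor(im[y0:y1,x0:x1],cv2.COLOR_BGR2GRAY),None,fx=f,fy=f,interpolation=cv2.INTER_CUBIC)
    t,_=cv2.threshold(g,0,255,cv2.THRESH_OTSU); m=((g>t+off)*255).astype(np.uint8); c=max(cv2.findContours(m,cv2.RETR_EXTERNAL,cv2.CHAIN_APPROX_NONE)[0],key=cv2.contourArea)
    if len(c)<20: return 0,0,t,0
    e=cv2.fitEllipse(cv2.convexHull(c)); return round((e[0][0]+.5)/f-.5+x0,2),round((e[0][1]+.5)/f-.5+y0,2),np.array(e[1]).round(1)/f,e[2],t
for o in(0,15,30):
    r=fit(d0["img"],282,308,215,243,o); print("top",r,ray(d0,r[0],r[1],32))
    r=fit(s0["img"],206,240,212,229,o); print("side",r,ray(s0,r[0],r[1],32))
d=grab("top");s=grab("side"); np.save("pics/top3.npy",d);np.save("pics/side3.npy",s)
p=telemetry.sense()["tcp_pos"]; print(proj(d,p-[0,0,18]),proj(s,p-[0,0,18]),proj(s,[514,-185.5,32]))
o=np.zeros((600,800,3),np.uint8)
o[:,:400]=cv2.resize(d["img"][190:250,270:310],(400,600),interpolation=cv2.INTER_CUBIC)
o[:,400:]=cv2.resize(s["img"][170:260,190:250],(400,600),interpolation=cv2.INTER_CUBIC)
cv2.imwrite("pics/p1.png",o)
```

```text
top (294.12, 226.5, array([14.15, 17.2 ]), 107.40340423583984, 160.0) [ 515.2 -181.7   32. ]
side (222.27, 223.06, array([10.91666667, 17.36666667]), 99.41735076904297, 132.0) [ 515.6 -191.    32. ]
top (294.93, 226.76, array([13.88333333, 14.3       ]), 72.23529815673828, 160.0) [ 514.5 -184.3   32. ]
side (221.9, 222.66, array([ 9.13333333, 15.55      ]), 94.31398010253906, 132.0) [ 514.9 -188.8   32. ]
top (294.89, 226.77, array([13.18333333, 13.5       ]), 78.70939636230469, 160.0) [ 514.5 -184.1   32. ]
side (221.87, 222.63, array([ 7.61666667, 14.08333333]), 92.58995056152344, 132.0) [ 514.8 -188.6   32. ]
[298.2 223.5] [221.8 202.7] [221.4 222.1]
```

View pics/p1.png

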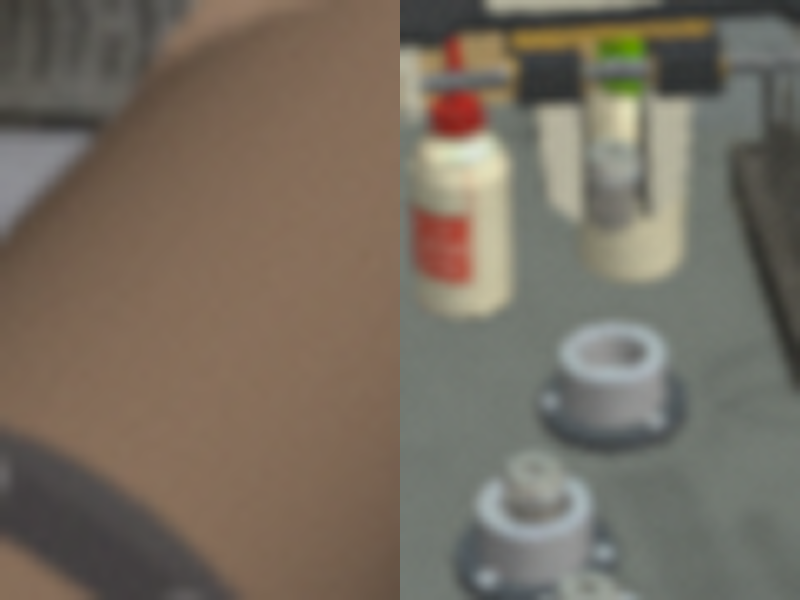

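The collet sits at (612,190) in the crop, directly above the holder mouth at (613,352). I'll lower it to about 1 cm above the mouth.

>>> move_arm --travel '[[0.1,0,1],[0,0,1.5],[0,0,1.2],[0,0,0.8],[0,0,0.5],[0,0,0],[0,0,0],[0,0,0]]' --twist '[[0,0,0],[0,0,0],[0,0,0],[0,0,0],[0,0,0],[0,0,0],[0,0,0],[0,0,0]]' --fingers '[0.15,0.15,0.15,0.15,0.15,0.15,0.15,0.15]'

```text
time: 13.25
tcp_pos: [515.0, -186.6, 65.2]
tcp_rot: [0.0, 0.718, 0.696, 0.0]
force: [-0.4, 0.5, 0.3]
opening: 23.6
finger_force: 30.0
```

Run:
```python
from h import *
go([515,-185.8,60],np.radians(-1.84))
s=grab("side"); p=telemetry.sense()["tcp_pos"]; print(proj(s,p-[0,0,18]),proj(s,[515,-185.8,32]))
cv2.imwrite("pics/p2.png",cv2.resize(s["img"][185:245,180:260],(800,600),interpolation=cv2.INTER_CUBIC))
```

```text
tcp [ 515.  -186.6   65.2] t 13.25 shift cm [ 0.08 -0.01  0.52] tool y deg -1.84 z [ 0.001 -0.    -1.   ] F [-0.4  0.5  0.3] open 23.6
twist [ 0.05  0.01 -0.  ]
[221.8 217.8] [221.8 222.1]
```

View pics/p2.png

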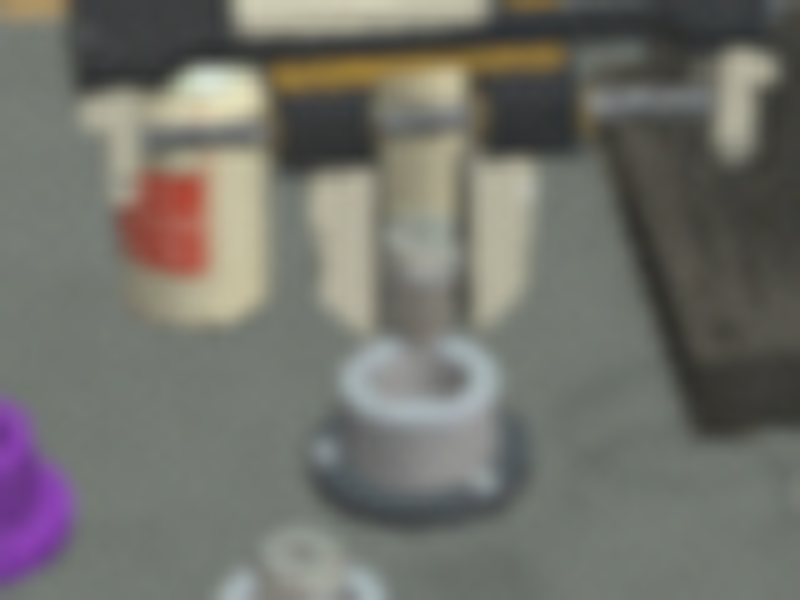

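The collet foot at (420,345) is lined up with the bore at (420,380), with about 15 mm of clearance. I'll lower it the last 5 mm.

>>> move_arm --travel '[[0.05,0,0.2],[0,0,0.2],[0,0,0.05],[0,0,0],[0,0,0],[0,0,0],[0,0,0],[0,0,0]]' --twist '[[0,0,0],[0,0,0],[0,0,0],[0,0,0],[0,0,0],[0,0,0],[0,0,0],[0,0,0]]' --fingers '[0.15,0.15,0.15,0.15,0.15,0.15,0.15,0.15]'

```text
time: 14.1
tcp_pos: [514.7, -185.8, 60.2]
tcp_rot: [-0.0, 0.718, 0.696, 0.0]
force: [-0.4, 0.5, -0.7]
opening: 23.4
finger_force: 30.0
```

Run:
```python
from h import *
go([515,-185.8,60],np.radians(-1.84)); print(abs(telemetry.sense()["joint_vel"]).max())
p=telemetry.sense()
if np.linalg.norm(p["tcp_pos"]-[515,-185.8,60.5])<2 and p["finger_force"]>20: print(env.finish_job())
```

```text
tcp [ 514.7 -185.8   60.2] t 14.1 shift cm [0.01 0.03 0.02] tool y deg -1.84 z [ 0.  0. -1.] F [-0.4  0.5 -0.7] open 23.4
twist [ 0. -0.  0.]
0.0015874902962892152
the job is handed in; nothing more can be done
None
```

I handed the job in at 14.1 s with the collet held upright, at rest and about 1 cm above the centre of the empty holder by my camera and arm readings; the drawer is open with the bushing still in it, and the readings showed no sign of contact with the bottles, the jar or the other collets.

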